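Clamp a tube rack in its station with the sliding stop and cam lever

ROBOT

A 6-joint arm with a two-finger parallel gripper is mounted at the origin on a cart in front of the work surface, level with it; the furniture and walls round the work are solid. World frame = base frame: x ahead of the robot, y to its left, z up, the work surface at z = 0. Lengths are in m, angles in rad, forces in N, time in s.
With the tool pointing down it reaches from about 0.25 to 0.8 m from the base axis. Payload 8.5 kg.
Tool frame: the origin (TCP) lies at the very end of the fingers, on their centre line; the grasp point (between the pads) lies 19 mm behind it (arm.grip_point_offset is the distance from the TCP to the grasp point, in m); z points along the fingers, y is the line along which they close (so a half turn about z gives the same grasp; the last joint's range is limited). The gripper opens to 85 mm and grips with 20 to 120 N. Pads are 22 mm wide; open, the fingers measure 114 mm over their backs; the gripper's body (76 mm by 85 mm) begins 54 mm behind the grasp point. The pads swing forward as they close: fully open they stand 13 mm farther back than shut.
Start: joints at [-1.205, 0.238, -0.013, 1.319, 0, 1.571], TCP at [0.188, -0.49, 0.231] pointing down, gripper open.
Joint ranges: [-2.66, 2.66], [-1.03, 1.9], [-1.14, 1.46], [-1.82, 2.27], [-1.45, 1.34], [-3.14, 3.14]. Speed limits (rad/s): [2.22, 2.22, 2.79, 3.14, 3.14, 3.14].

INTERFACE

Orientations are given as a unit quaternion [w, x, y, z].
In Python, from plant import sensors, viewer, arm gives the robot as it stands.
- The arm moves only by the tool servo_tool, never from a script. Its argument "rows" is a list of rows, each a list of 6 numbers: the shift along the tool's x, y, z in mm, then the turn, a rotation vector about the tool's x, y, z in rad. A call has 1 to 5 rows; each row shifts and turns the commanded pose from where the row before left it, along the tool's axes as they then stand; what a row does not reach is not made up. A row lasts 1/8 s, in which the tool goes at most 62.5 mm and 10.7 degrees, less where a joint would pass 70% of its speed; a pose out of reach is approached as far as the arm can. A call is refused whole if a number of a shift passes 62.5 or a number of a turn 0.188, either way. A call with a gripper value outside its range is refused whole. "jaw" is the opening, from -1 (shut) to 1 (fully open), so that 0 is half open, set as the call begins (left out, the last holds). The fingers move at their own pace and stop on an object; "grip_force" is the grip in N (left out, the last holds). Time passes only in rows, so rows that do not move let the fingers close. It gives the time, the measured TCP pose, the force, the opening and the grip force at its end, in the units of the state.
- sensors.get_state(): the state, without advancing time (a new reading comes with each control period).
- viewer.camera(name): name is "scene" or "top" or "wrist"; returns the picture (480x640x3 uint8, red, green, blue); there is no depth.
- viewer.get_calibration(name): a dict with "camera_matrix" (3x3 intrinsics, pixels), "rvec" (rotation vector, rad) and "tvec" (3), from world to camera coordinates, as OpenCV has them; the wrist camera has in their place "mount" (4x4, takes a point from camera to tool coordinates, whose origin is the TCP and whose axes are the flange's). Camera axes: x right, y down, z forward; pixel columns grow to the right and rows downward; lengths in m; the calibration is good to about 2 mm. A picture is of the moment at which its call begins: read the wrist's pose just before it. get_calibration takes no time and is no camera call.
- arm.hand_in(): hands the job in; it is judged then, once.
The state is a dict: "clock": time; "joint_positions": joint angles; "joint_vel": joint speeds; "effort": joint torques, N m; "tcp_pos": TCP position; "orientation": TCP orientation; "ft_force": force on the tool from outside, world axes, zero at the start; "torque": the same for the moment, N m; "gripper_width": finger opening in m; "finger_force": force on a finger pad.
Only numpy, scipy, OpenCV 4.12 (cv2) and the standard library are available. Lean on these libraries where they do the work, as an engineer would, in place of code of your own. Each camera call takes 0.05 s, during which the arm holds its last target. There are 200 camera calls.

TASK

Secure the green tube rack for pipetting: push the blue sliding stop along its rail until the rack sits snugly, without play, between it and the blue fixed end stop, then flip the stop's red cam lever over, away from the robot's side, until it lies fully level, so that the stop is clamped. Leave the things standing around where they are.

Things in the scene. Friction and masses are not known exactly. Their poses are not given: they have to be found in the camera images.
- station: Aluminium rack station fixed on the worktop, bed top at z = 12 mm. Origin: underside, near its middle (it spans x -89 to 77, y -180 to 180 mm). Its x points away from the robot (yaw within 0.3 rad), its y along the rail to the left. Low back fence along y: inner face x = 60, top z = 26 mm. Steel rail along y: centre line x = -62, 22 mm wide, top z = 30 mm. Rack channel between them 111 mm wide.
- end_stop_face (a point): Middle of the face of the blue fixed end stop, at the right (-y) end of the bed; at (4.5, -140, 24) mm in the station's frame; the stop's top is at z = 34 mm. The rack must come to this face.
- stop (a joint): Position of the blue sliding stop on the rail, 0 to 0.110 m; it grows as the stop slides to -y, towards the fixed end stop: its pressing face is at y = 80 mm - value in the station's frame. With the rack snug between both stops it reads 0.093. Free sliding takes about 4 N (pushing the rack 1 to 3 N more); it stays where it is left. With the lever level about twice that is needed to shift it.
- stop_face (a point): On the sliding stop's pressing face, at the rail's centre line (x = -62 mm in the station's frame), z = 30 mm. The pressing plate is a wall 12 mm thick (from the face to 12 mm behind, +y), x from -82 to 55 mm and z from 15 to 46 mm in the station's frame. Behind it on the rail is the carriage (x -82 to -42, to 56 mm behind the face) with two cheeks up to z = 58 mm that carry the lever.
- stop_push (a point): Point on the back (+y side) of the pressing plate where it can be pushed, 12 mm behind the pressing face, at x = 30 mm in the station's frame, z = 34 mm, over the open bed and clear of the lever; moves with the stop.
- cam (a joint): Angle of the red cam lever, 0 to 1.9 rad. At 0 it stands up, leaning 0.329 rad from the vertical to the station's -x (the robot's side); growing values swing it over the top to +x, until at 1.9 it lies level, pointing to +x above the empty bed behind the pressing plate. It stays where it is left; from about 1.2 rad on the cam bites a little; 10 N at the tip flips it home.
- lever_pivot (a point): Middle of the lever's pivot, 28 mm behind the pressing face, at x = -62 mm, z = 47 mm in the station's frame; the pivot's axis runs along the station's y. Moves with the stop.
- lever_tip (a point): On the lever's centre line, 90 mm from its pivot, 2 mm short of its rounded end. The red grip is the outer 56 mm of the lever, 18 mm wide (station y) and 12 mm thick. Moves with the lever.
- rack: Loose green 96-place tube rack with a clear low guard over one end, on the station's bed, 127 mm long (its x, -65 to +62 mm), 99 mm wide (its y), walls 22 mm high, 31 mm over the guard, about 0.25 kg. Origin: underside, middle. Its x points to the fixed end stop (station -y), within 0.04 rad; when snug its origin is at y = -78 mm in the station's frame.
- bottle: Bystander: small white reagent bottle with a red cap, 43 mm wide, 88 mm high; origin underside centre.
- mug: Bystander: purple striped mug, 71 mm wide, 107 mm high; origin underside centre.
- timer: Bystander: white laboratory timer, 64 x 62 x 20 mm; origin underside centre.
- carton: Bystander: white carton, 100 x 50 x 36 mm; origin underside centre.

How it is judged:
By the outcome, as a careful person would: the job done as asked, in the order asked, and still so for the second after the job is handed in, with the robot touching nothing.
It also fails if it takes over 43 s, if anything falls off the work surface, if the arm or the gripper's body presses on something with over 40 N, if the wrist force passes 120 N, or if a joint passes its speed limit or range.

## Working session

There is one attempt and no reset: what is moved stays moved. The work goes in short steps, Python scripts to look and compute and a tool call to move; the robot and the scene stay as the last step left them, time stands still between calls to the robot, and variables do not carry over. Pictures are saved under pics/ and viewed, at most 10 in all, crops included, and the job is handed in when it is done.

Besides the shell and the picture viewer there is one more tool, called after "Call:" as name([rows], argument=value, ...), one row to a line, values as JSON. servo_tool: Moves the arm, as the interface text tells. Its arguments: {"type":"object","properties":{"rows":{"type":"array"},"jaw":{"type":"number"},"grip_force":{"type":"number"}},"required":["rows"]}

```bash
mkdir -p pics
python3 - <<'E'
from plant import sensors, viewer, arm
import cv2, numpy as np
for n in ("scene","top"):
    cv2.imwrite(f"pics/{n}0.png", viewer.camera(n)[:,:,::-1]); 
    c=viewer.get_calibration(n); print(n,c)
s=sensors.get_state(); print(s)
E
```

```text
scene {'camera_matrix': array([[483.43394039,   0.        , 324.05775687],
       [  0.        , 483.43394039, 235.00138869],
       [  0.        ,   0.        ,   1.        ]]), 'rvec': array([ 1.20438802, -2.17842694,  1.08117042]), 'tvec': array([0.25694796, 0.36722695, 1.12305597])}
top {'camera_matrix': array([[437.88420402,   0.        , 312.36851789],
       [  0.        , 437.88420402, 239.91997525],
       [  0.        ,   0.        ,   1.        ]]), 'rvec': array([ 2.16484506, -2.12357609,  0.11773586]), 'tvec': array([-0.00814696,  0.55578479,  1.3069853 ])}
{'clock': 0.1, 'joint_positions': array([-1.20501656e+00,  2.38736647e-01, -1.41465758e-02,  1.31921994e+00,
       -5.09416626e-06,  1.57080924e+00]), 'joint_vel': array([ 0.00133535,  0.00068386,  0.00382742,  0.00143478, -0.00018916,
       -0.00041973]), 'effort': array([ 1.59923738e-04, -5.39718997e+01,  3.47000635e+01,  1.33438816e-02,
       -5.42630653e-05, -9.88954838e-06]), 'tcp_pos': array([ 0.18764682, -0.48992343,  0.2307427 ]), 'orientation': array([-6.42058404e-04,  9.83323174e-01,  1.81865632e-01, -1.21347567e-04]), 'ft_force': array([-0.27486669,  0.45791063,  0.59397093]), 'torque': array([-0.02238262, -0.02938342, -0.01017977]), 'finger_force': 0.0, 'gripper_width': 0.0853964632600214}
```

View pics/top0.png

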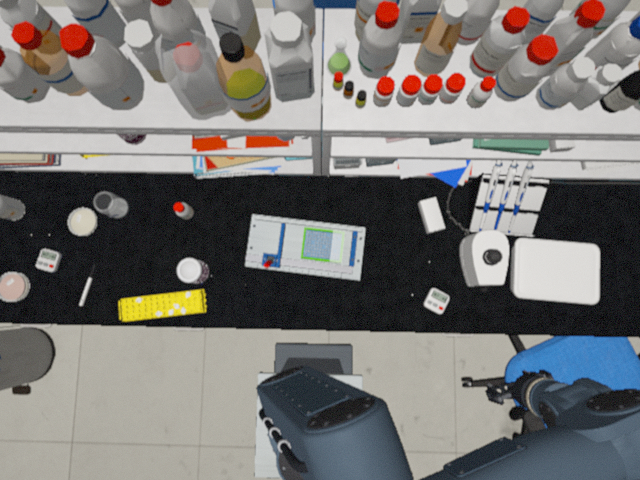

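View pics/scene0.png

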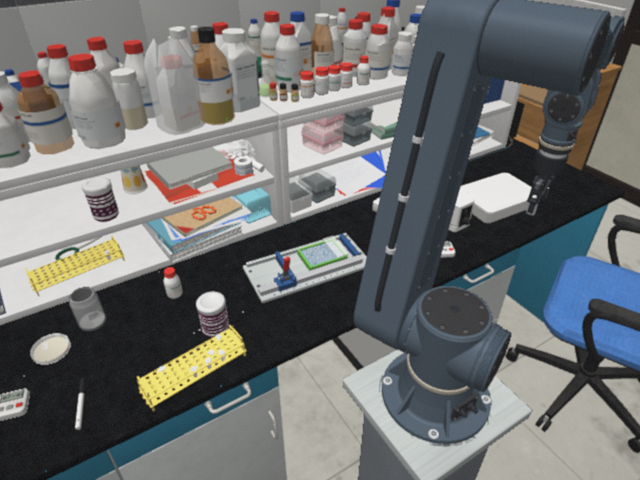

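The top view shows the station (corners about (250,214), (366,228), (361,280), (245,265)), with the sliding stop's plate near column 281, the red lever near (268,264) and the rack at (320,244). The fixed end stop is near (355,250), and the mug and bottle are to the left at (193,270) and (182,211).

```bash
cat > h.py <<'E'
from plant import sensors, viewer, arm
import cv2, numpy as np
from scipy.spatial.transform import Rotation as R
def ray(n,uv,z,s=None):
    c=viewer.get_calibration(n); K=np.array(c["camera_matrix"])
    d=np.c_[np.atleast_2d(uv),np.ones(len(np.atleast_2d(uv)))]@np.linalg.inv(K).T
    if n=="wrist":
        T=np.eye(4);q=s["orientation"];T[:3,:3]=R.from_quat(np.r_[q[1:],q[0]]).as_matrix();T[:3,3]=s["tcp_pos"]
        M=T@np.array(c["mount"]); o=M[:3,3]; d=d@M[:3,:3].T
    else:
        Rm=cv2.Rodrigues(np.array(c["rvec"]))[0]; o=-Rm.T@np.array(c["tvec"]); d=d@Rm
    return o+d*((z-o[2])/d[:,2])[:,None]
E
python3 - <<'E'
from h import *
im=cv2.imread("pics/top0.png"); hsv=cv2.cvtColor(im,cv2.COLOR_BGR2HSV)
roi=np.zeros(im.shape[:2],np.uint8); roi[205:290,235:375]=1
m=((hsv[...,2]>90)&(roi>0)).astype(np.uint8)
m=cv2.morphologyEx(m,cv2.MORPH_CLOSE,np.ones((9,9)))
c=max(cv2.findContours(m,0,2)[0],key=cv2.contourArea)
b=cv2.boxPoints(cv2.minAreaRect(c)); print(b); 
P=ray("top",b,0.012)[:,:2]; print(P.round(4))
r=cv2.minAreaRect(ray("top",c[:,0].astype(float),0.012)[:,:2].astype(np.float32)); print(r)
bl=((hsv[...,0]>95)&(hsv[...,0]<125)&(hsv[...,1]>130)&(roi>0)).astype(np.uint8)
n,l,st,ce=cv2.connectedComponentsWithStats(bl)
for i in range(1,n):
    if st[i,4]>15: print("blue",st[i],ce[i],ray("top",ce[i],0.04).round(4))
rd=((hsv[...,0]<8)|(hsv[...,0]>172))&(hsv[...,1]>130)&(roi>0)
y,x=np.nonzero(rd); print("red",x.min(),x.max(),y.min(),y.max(),ray("top",[x.mean(),y.mean()],0.1))
big=cv2.resize(im[200:300,230:380],None,fx=5.3,fy=5.3,interpolation=cv2.INTER_CUBIC); cv2.imwrite("pics/crop.png",big)
print(viewer.get_calibration("wrist"))
E
```

```text
[[243.6996  266.453  ]
 [250.33235 212.2856 ]
 [366.56915 226.51868]
 [359.9364  280.6861 ]]
[[ 0.472   0.2148]
 [ 0.6435  0.2008]
 [ 0.6043 -0.1656]
 [ 0.4351 -0.146 ]]
((0.5385252833366394, 0.025834321975708008), (0.36391502618789673, 0.1709124743938446), 84.0943374633789)
blue [262 224  23  43 187] [276.71122995 249.9144385 ] [[0.5226 0.1108 0.04  ]]
blue [350 232   7  34 112] [352.85714286 248.36607143] [[ 0.5316 -0.1214  0.04  ]]
red 264 363 260 284 [[0.47346526 0.12169527 0.1       ]]
{'camera_matrix': array([[370.14531085,   0.        , 313.09398978],
       [  0.        , 370.14531085, 242.8780109 ],
       [  0.        ,   0.        ,   1.        ]]), 'mount': array([[ 3.42512400e-04, -9.46145209e-01, -3.23742376e-01,
         8.38259540e-02],
       [ 9.99999861e-01,  4.53679553e-04, -2.67911739e-04,
         7.01353394e-04],
       [ 4.00358704e-04, -3.23742239e-01,  9.46145233e-01,
        -1.42409242e-01],
       [ 0.00000000e+00,  0.00000000e+00,  0.00000000e+00,
         1.00000000e+00]])}
```

View pics/crop.png

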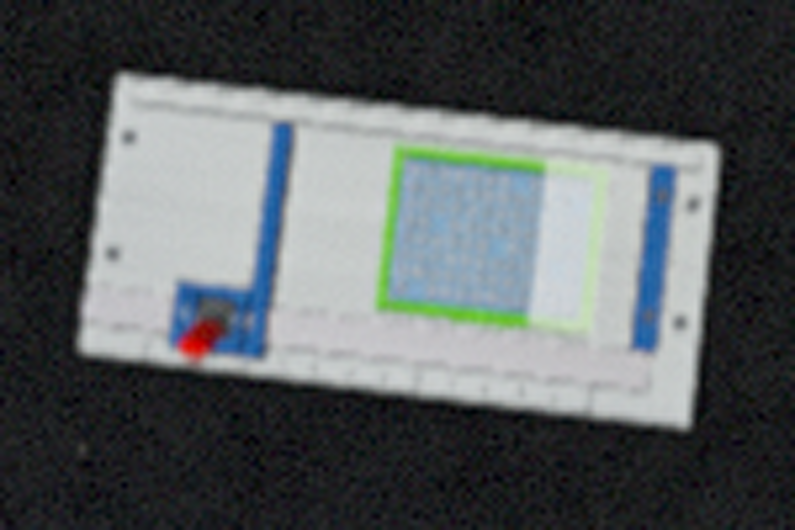

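The enlarged crop confirms the layout. The plate's top runs from crop (283,125) to (258,355), the lever tip is at about (193,348), the rack's left edge is at about (390,230), and the end stop is at (655,260). Next I work out the numbers and a delta helper.

```bash
cat >> h.py <<'E'
YAW=-0.103; O=np.array([0.5445,0.0252])
EX=np.array([np.cos(YAW),np.sin(YAW)]); EY=np.array([-EX[1],EX[0]])
def st(p): d=np.atleast_2d(p)[:,:2]-O; return np.c_[d@EX,d@EY]*1000
def delta(x,y,z):
    "station target mm -> tool-axes shift mm; also turn error"
    s=sensors.get_state(); q=s["orientation"]; Rt=R.from_quat(np.r_[q[1:],q[0]])
    w=np.r_[O+(x*EX+y*EY)/1000,z/1000]
    Rd=np.c_[np.r_[EX,0],np.r_[-EY,0],[0,0,-1]]
    print("t",round(s["clock"],2),"st",st(s["tcp_pos"]).round(1),"z",s["tcp_pos"][2].round(4),"shift",(Rt.inv().apply(w-s["tcp_pos"])*1000).round(1),"turn",(Rt.inv()*R.from_matrix(Rd)).as_rotvec().round(3),"F",s["ft_force"].round(1))
E
python3 - <<'E'
from h import *
f=lambda u,v:(230+u/5.3,200+v/5.3)
for nm,u,v,z in (("plateback",272,130,46),("plate face",293,130,46),("back2",247,300,46),("face low",268,345,46),("leverc",195,345,125),("pivot",215,312,55),("rackL",390,230,22),("rackR",598,250,31),("endface",645,260,34)):
    print(nm,st(ray("top",[f(u,v)],z/1000)).round(1))
print("bottle",st(ray("top",[[180,207]],.088)),"mug",st(ray("top",[[188,268]],.107)),"shelf",ray("top",[[280,178],[280,135]],.0),ray("top",[[280,135]],.3))
delta(30,125,120)
E
```

```text
plateback [[48.1 78.6]]
plate face [[49.5 66.5]]
back2 [[-51.4  79.8]]
face low [[-75.5  64.4]]
leverc [[-85.2  95.4]]
pivot [[-61.1  95.9]]
rackL [[1.4 4.8]]
rackR [[   3.3 -116.8]]
endface [[   0.4 -144.2]]
bottle [[ 57.83252768 382.76407506]] mug [[-120.32151332  323.66750316]] shelf [[0.75948197 0.11155294 0.        ]
 [0.90341504 0.11589442 0.        ]] [[0.78894721 0.08458331 0.3       ]]
t 0.1 st [[-302.  -549.1]] z 0.2307 shift [ 600.7 -451.2  111.3] turn [-0.001  0.     0.469] F [-0.3  0.5  0.6]
```

Call:
servo_tool([
  [48, -36, 0, 0, 0, 0.157],
  [42, -43, 0, 0, 0, 0.157],
  [34, -49, 0, 0, 0, 0.155],
  [26, -54, 0, 0, 0, 0],
  [26, -54, 0, 0, 0, 0],
], jaw=-1)

```text
clock: 0.72
tcp_pos: [0.3463, -0.2346, 0.2312]
orientation: [-0.0, 0.999, -0.051, 0.0]
ft_force: [0.3, -0.4, -0.0]
gripper_width: 0.0001
finger_force: 0.0
```

Call:
servo_tool([
  [26, -54, 0, 0, 0, 0],
  [26, -54, 0, 0, 0, 0],
  [26, -54, 0, 0, 0, 0],
  [26, -54, 0, 0, 0, 0],
  [26, -54, 0, 0, 0, 0],
])

```text
clock: 1.35
tcp_pos: [0.5002, -0.0144, 0.2315]
orientation: [-0.015, 1.0, -0.023, -0.0]
ft_force: [0.8, -0.8, 0.7]
gripper_width: 0.0
finger_force: 0.0
```

```bash
python3 -c "
from h import *
delta(30,112,150)"
```

```text
t 1.35 st [[-40.  -43.9]] z 0.2315 shift [  78.9 -149.1   86. ] turn [-0.03   0.002  0.057] F [ 0.8 -0.8  0.7]
```

Call:
servo_tool([
  [26, -50, 0, -0.03, 0, 0.057],
  [26, -50, 0, 0, 0, 0],
  [24, -46, 30, 0, 0, 0],
  [0, 0, 0, 0, 0, 0],
])

```text
clock: 1.85
tcp_pos: [0.5788, 0.04, 0.2046]
orientation: [-0.036, 0.999, 0.016, -0.004]
ft_force: [-0.0, -0.8, 0.4]
gripper_width: -0.0001
finger_force: 0.0
```

```bash
python3 -c "
from h import *
delta(30,112,28)
s=sensors.get_state(); im=viewer.camera('wrist'); cv2.imwrite('pics/w1.png',im[:,:,::-1])
import pickle; pickle.dump(s,open('s1.pkl','wb'))"
```

```text
t 1.85 st [[32.6 18.2]] z 0.2046 shift [ 11.3 -80.3 182.8] turn [-0.072  0.012  0.134] F [-0.  -0.8  0.4]
```

View pics/w1.png

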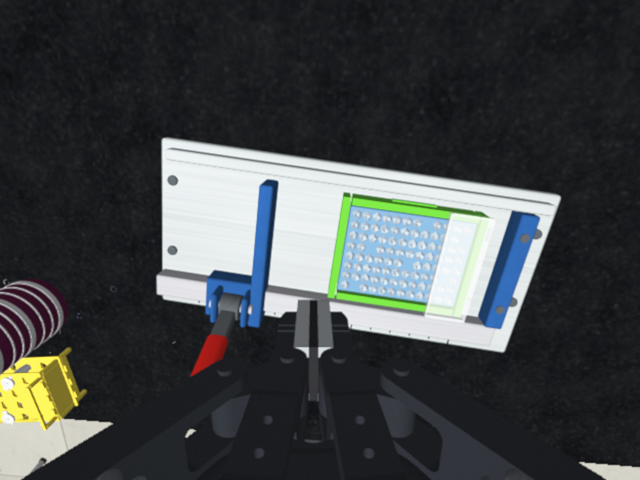

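The wrist view shows the stop plate at about (265,250), the rack, the end stop at (510,270) and the red lever at (210,355). The tool is tilting off target, so I check the joints.

```bash
python3 -c "
from h import *
s=sensors.get_state(); print(s['joint_positions'].round(3),s['joint_vel'].round(3),s['effort'].round(1))
delta(30,112,28)"
```

```text
[0.03  0.346 0.072 1.304 0.072 3.141] [-0.018 -0.037  0.005  0.016 -0.005  0.001] [  0.9 -59.7  34.3  -0.5   0.4  -0. ]
t 1.9 st [[32.2 17.4]] z 0.2059 shift [ 11.6 -81.  184.1] turn [-0.072  0.011  0.133] F [-0.  -0.2 -0. ]
```

Joint 6 is at its limit. I use a heading a quarter turn back instead: tool x along station +y, tool y along station +x.

Call:
servo_tool([
  [0, -20, 0, -0.04, 0, -0.18],
  [0, 0, 0, 0, 0, -0.18],
  [0, 0, 0, 0, 0, -0.18],
  [0, 0, 0, 0, 0, -0.18],
  [0, 0, 0, 0, 0, -0.18],
])

```text
clock: 2.52
tcp_pos: [0.5777, 0.0579, 0.2099]
orientation: [-0.014, 0.893, 0.45, 0.007]
ft_force: [0.3, 0.5, -0.9]
gripper_width: -0.0001
finger_force: 0.0
```

```bash
sed -i 's/Rd=np.c_.*/Rd=np.c_[np.r_[EY,0],np.r_[EX,0],[0,0,-1]]/' h.py; python3 -c "
from h import *
delta(30,112,150); print(sensors.get_state()['joint_positions'])"
```

```text
t 2.52 st [[29.7 35.9]] z 0.2099 shift [ 64.1 -37.2  62.3] turn [-0.012 -0.03  -0.533] F [ 0.3  0.5 -0.9]
[0.08296394 0.33895829 0.07404287 1.30304449 0.03205974 2.29024334]
```

Call:
servo_tool([
  [0, 0, 0, -0.012, -0.03, -0.178],
  [0, 0, 0, 0, 0, -0.178],
  [0, 0, 0, 0, 0, -0.177],
  [38, 0, 0, 0, 0, 0],
  [38, 0, 0, 0, 0, 0],
])

```text
clock: 3.15
tcp_pos: [0.5862, 0.1338, 0.2101]
orientation: [-0.002, 0.745, 0.667, -0.002]
ft_force: [0.8, 0.3, 0.4]
gripper_width: 0.0
finger_force: 0.0
```

```bash
python3 -c "
from h import *
delta(30,112,26)
import pickle
s=pickle.load(open('s1.pkl','rb'))
for nm,p,z in (('plateface',[[278,184],[259,327]],46),('plateback',[[261,181],[250,322]],46),('rackL',[[345,195],[329,298]],22),('endface',[[514,213],[484,324]],34),('pivot',[[230,303]],47),('fence',[[165,140],[557,197]],26)): print(nm,st(ray('wrist',p,z/1000,s)).round(1).tolist())"
```

```text
t 3.15 st [[ 30.3 112.3]] z 0.2101 shift [ -0.4   0.6 184.1] turn [-0.005 -0.    -0.008] F [0.8 0.3 0.4]
plateface [[56.3, 61.6], [-81.7, 65.6]]
plateback [[56.7, 75.8], [-77.8, 74.5]]
rackL [[50.5, 4.8], [-52.6, 3.7]]
endface [[58.9, -136.5], [-48.3, -142.3]]
pivot [[-60.3, 94.5]]
fence [[75.6, 165.5], [76.0, -170.6]]
```

Call:
servo_tool([
  [0, 0, 60, 0, 0, -0.008],
  [0, 0, 60, 0, 0, 0],
  [0, 0, 45, 0, 0, 0],
  [0, 0, 18, 0, 0, 0],
  [0, 0, 0, 0, 0, 0],
])

```text
clock: 3.78
tcp_pos: [0.5842, 0.1335, 0.0253]
orientation: [-0.003, 0.742, 0.67, -0.003]
ft_force: [-0.2, -0.1, 0.9]
gripper_width: -0.0001
finger_force: 0.0
```

Call:
servo_tool([
  [-10, 0, 0, 0, 0, 0],
  [-8, 0, 0, 0, 0, 0],
  [-6, 0, 0, 0, 0, 0],
  [-6, 0, 0, 0, 0, 0],
  [-6, 0, 0, 0, 0, 0],
])

```text
clock: 4.4
tcp_pos: [0.5824, 0.0987, 0.0264]
orientation: [-0.002, 0.742, 0.671, -0.001]
ft_force: [1.8, 4.4, 2.9]
gripper_width: -0.0001
finger_force: 2.1
```

```bash
python3 -c "
from h import *
delta(30,10,26)"
```

```text
t 4.4 st [[30.1 77. ]] z 0.0264 shift [-67.   -0.3   0.4] turn [-0.005 -0.001  0.003] F [1.8 4.4 2.9]
```

Call:
servo_tool([
  [-8, 0, 0, 0, 0, 0],
  [-8, 0, 0, 0, 0, 0],
  [-8, 0, 0, 0, 0, 0],
  [-8, 0, 0, 0, 0, 0],
  [-8, 0, 0, 0, 0, 0],
])

```text
clock: 5.03
tcp_pos: [0.578, 0.0582, 0.0259]
orientation: [-0.002, 0.742, 0.671, -0.002]
ft_force: [2.5, 4.8, 2.9]
gripper_width: -0.0002
finger_force: 2.1
```

Call:
servo_tool([
  [-4, 0, 0, 0, 0, 0],
  [-4, 0, 0, 0, 0, 0],
  [-3, 0, 0, 0, 0, 0],
  [-3, 0, 0, 0, 0, 0],
])

```text
clock: 5.52
tcp_pos: [0.5766, 0.0451, 0.0259]
orientation: [-0.002, 0.742, 0.671, -0.002]
ft_force: [2.2, 5.7, 2.3]
gripper_width: -0.0002
finger_force: 2.9
```

```bash
python3 -c "
from h import *
delta(30,10,26)
im=viewer.camera('top'); cv2.imwrite('pics/t2.png',cv2.resize(im[200:300,230:380,::-1],None,fx=5.3,fy=5.3,interpolation=cv2.INTER_CUBIC))"
```

```text
t 5.53 st [[29.8 23.1]] z 0.0259 shift [-13.1   0.1  -0.1] turn [-0.006 -0.001  0.003] F [2.2 5.7 2.3]
```

View pics/t2.png

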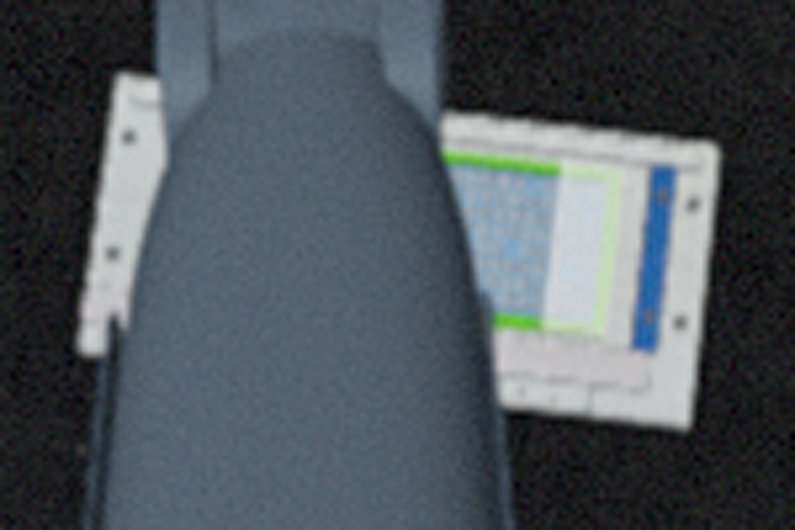

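The rack's right edge moved from about crop column 598 to 612, so it is in contact with about 13–15 mm left to the end stop.

Call:
servo_tool([
  [-3, 0, 0, 0, 0, 0],
  [-2, 0, 0, 0, 0, 0],
  [-2, 0, 0, 0, 0, 0],
  [-2, 0, 0, 0, 0, 0],
])

```text
clock: 6.08
tcp_pos: [0.5756, 0.0362, 0.0259]
orientation: [-0.003, 0.741, 0.671, -0.002]
ft_force: [2.8, 5.2, 2.5]
gripper_width: -0.0002
finger_force: 2.9
```

Call:
servo_tool([
  [-1, 0, 0, 0, 0, 0],
  [-1, 0, 0, 0, 0, 0],
])

```text
clock: 6.32
tcp_pos: [0.5754, 0.0343, 0.0259]
orientation: [-0.002, 0.741, 0.671, -0.002]
ft_force: [2.0, 4.9, 2.9]
gripper_width: -0.0
finger_force: 2.9
```

Call:
servo_tool([
  [-1, 0, 0, 0, 0, 0],
  [-1, 0, 0, 0, 0, 0],
])

```text
clock: 6.58
tcp_pos: [0.5753, 0.0323, 0.0259]
orientation: [-0.002, 0.741, 0.671, -0.002]
ft_force: [2.3, 5.0, 2.6]
gripper_width: -0.0001
finger_force: 2.9
```

Call:
servo_tool([
  [-1, 0, 0, 0, 0, 0],
  [-1, 0, 0, 0, 0, 0],
])

```text
clock: 6.82
tcp_pos: [0.575, 0.0303, 0.0259]
orientation: [-0.003, 0.741, 0.671, -0.002]
ft_force: [2.8, 5.8, 3.3]
gripper_width: -0.0001
finger_force: 2.9
```

Call:
servo_tool([
  [-1, 0, 0, 0, 0, 0],
])

```text
clock: 6.95
tcp_pos: [0.5749, 0.0294, 0.0259]
orientation: [-0.003, 0.741, 0.671, -0.002]
ft_force: [1.9, 10.3, 2.0]
gripper_width: -0.0001
finger_force: 5.2
```

Call:
servo_tool([
  [-1, 0, 0, 0, 0, 0],
])

```text
clock: 7.08
tcp_pos: [0.5749, 0.0294, 0.0259]
orientation: [-0.003, 0.741, 0.671, -0.001]
ft_force: [3.1, 13.6, 1.8]
gripper_width: -0.0004
finger_force: 7.1
```

Call:
servo_tool([
  [-1, 0, 0, 0, 0, 0],
])

```text
clock: 7.2
tcp_pos: [0.5749, 0.0294, 0.0259]
orientation: [-0.004, 0.741, 0.671, -0.0]
ft_force: [3.0, 18.7, 2.1]
gripper_width: 0.0001
finger_force: 9.5
```

Call:
servo_tool([
  [-1, 0, 0, 0, 0, 0],
  [0, 0, 0, 0, 0, 0],
])

```text
clock: 7.45
tcp_pos: [0.5749, 0.0294, 0.0259]
orientation: [-0.005, 0.741, 0.672, 0.0]
ft_force: [4.4, 20.3, 1.6]
gripper_width: -0.0
finger_force: 10.4
```

```bash
python3 -c "
from h import *
delta(30,40,26)"
```

```text
t 7.45 st [[29.8  7.3]] z 0.0259 shift [32.7  0.4  0.2] turn [-0.006 -0.007  0.005] F [ 4.4 20.3  1.6]
```

Contact is firm at 20 N with no more travel. Now I back off, rise and look.

Call:
servo_tool([
  [15, 0, 0, 0, 0, 0],
  [25, 0, 0, 0, 0, 0],
  [0, 0, -50, 0, 0, 0],
  [0, 0, -60, 0, 0, 0],
  [0, 0, -60, 0, 0, 0],
])

```text
clock: 8.07
tcp_pos: [0.5784, 0.0652, 0.1969]
orientation: [-0.002, 0.742, 0.671, -0.004]
ft_force: [1.4, 0.8, 0.3]
gripper_width: -0.0001
finger_force: 0.0
```

Call:
servo_tool([
  [0, 0, 0, 0, 0, 0],
])

```text
clock: 8.2
tcp_pos: [0.5812, 0.0654, 0.2003]
orientation: [0.0, 0.742, 0.671, 0.0]
ft_force: [1.2, 0.0, -1.1]
gripper_width: -0.0003
finger_force: 0.0
```

```bash
python3 -c "
from h import *
s=sensors.get_state(); im=viewer.camera('wrist'); cv2.imwrite('pics/w2.png',im[:,:,::-1])
import pickle; pickle.dump(s,open('s2.pkl','wb'))
delta(-135,18,195)"
```

```text
t 8.25 st [[31.2 43.6]] z 0.1975 shift [ -25.2 -166.2    3.1] turn [-0.003  0.001  0.002] F [-0.6  0.6 -0.4]
```

View pics/w2.png

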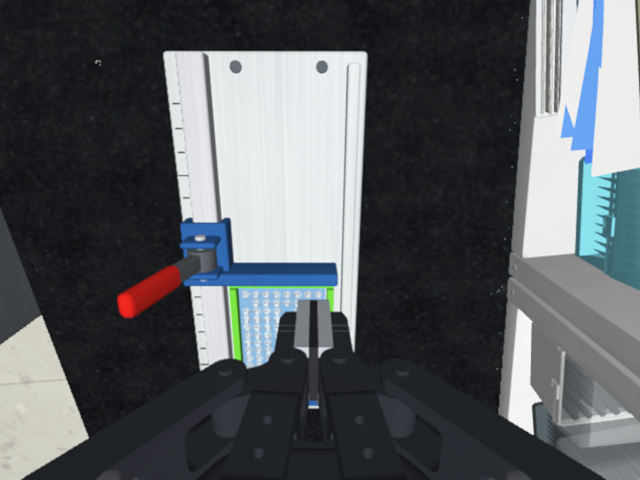

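The plate now touches the rack (rack edge at row 287, plate from 263 to 286). The lever runs from its pivot at (203,262) to its tip at (128,305).

Call:
servo_tool([
  [-9, -55, 0, 0, 0, 0],
  [-9, -55, 0, 0, 0, 0],
  [-9, -56, 0, 0, 0, 0],
  [0, 0, 50, 0, 0, 0],
  [0, 0, 36, 0, 0, 0],
])

```text
clock: 8.88
tcp_pos: [0.4087, 0.0549, 0.1086]
orientation: [-0.003, 0.742, 0.671, -0.003]
ft_force: [0.4, 0.3, -0.2]
gripper_width: 0.0001
finger_force: 0.0
```

```bash
python3 -c "
from h import *
import pickle
s=pickle.load(open('s2.pkl','rb'))
print('pivot',st(ray('wrist',[[203,262]],.05,s)),'tip',st(ray('wrist',[[128,305]],.13,s)),'face',st(ray('wrist',[[220,288],[330,288]],.046,s)))
delta(-115,16,108)"
```

```text
pivot [[-60.5187969    9.31956747]] tip [[-86.15410718  11.5106883 ]] face [[-49.07654815 -16.98021284]
 [ 48.16077678 -16.73695578]]
t 8.88 st [[-138.1   15.5]] z 0.1086 shift [ 0.4 23.1  0.4] turn [-0.008  0.001  0.003] F [ 0.4  0.3 -0.2]
```

Call:
servo_tool([
  [0, 14, 0, 0, 0, 0],
  [0, 11, 0, 0, 0, 0],
  [0, 10, 0, 0, 0, 0],
  [0, 10, 0, 0, 0, 0],
  [0, 10, 0, 0, 0, 0],
])

```text
clock: 9.5
tcp_pos: [0.4669, 0.0498, 0.1109]
orientation: [-0.002, 0.742, 0.671, -0.002]
ft_force: [0.3, 0.3, -0.1]
gripper_width: -0.0
finger_force: 0.3
```

Call:
servo_tool([
  [0, 9, -1, 0, 0, 0],
  [0, 9, -1, 0, 0, 0],
  [0, 9, -1, 0, 0, 0],
  [0, 9, -1, 0, 0, 0],
  [0, 0, 0, 0, 0, 0],
])

```text
clock: 10.12
tcp_pos: [0.5025, 0.0463, 0.1144]
orientation: [-0.002, 0.742, 0.671, -0.002]
ft_force: [-0.4, 0.4, -0.4]
gripper_width: -0.0002
finger_force: 0.0
```

```bash
python3 -c "
from h import *
delta(-22,15,98)"
```

```text
t 10.12 st [[-43.9  16.7]] z 0.1144 shift [-1.7 22.  16.2] turn [-0.006 -0.     0.003] F [-0.4  0.4 -0.4]
```

```bash
python3 -c "
from h import *
im=viewer.camera('wrist'); cv2.imwrite('pics/w3.png',im[:,:,::-1])"
```

```text
(no output)
```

View pics/w3.png

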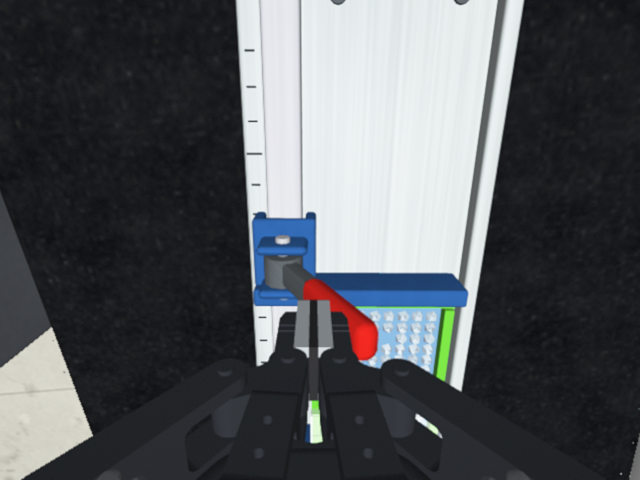

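The lever (red grip from (310,290) to (365,350)) is past vertical and leaning away from the robot. I keep following the arc.

Call:
servo_tool([
  [-1, 11, 7, 0, 0, 0],
  [-1, 11, 9, 0, 0, 0],
  [0, 8, 10, 0, 0, 0],
  [0, 7, 10, 0, 0, 0],
])

```text
clock: 10.68
tcp_pos: [0.5386, 0.0405, 0.0772]
orientation: [-0.002, 0.742, 0.671, -0.002]
ft_force: [-2.1, 0.6, 1.3]
gripper_width: -0.0001
finger_force: 1.3
```

Call:
servo_tool([
  [0, 4, 6, 0, 0, 0],
  [0, 3, 6, 0, 0, 0],
  [0, 2, 4, 0, 0, 0],
])

```text
clock: 11.05
tcp_pos: [0.5469, 0.0398, 0.0617]
orientation: [-0.002, 0.742, 0.671, -0.002]
ft_force: [-1.9, -1.0, 3.0]
gripper_width: -0.0002
finger_force: 1.2
```

```bash
python3 -c "
from h import *
delta(3,15,53)"
```

```text
t 11.05 st [[ 0.9 14.8]] z 0.0617 shift [0.2 2.1 8.7] turn [-0.006 -0.     0.003] F [-1.9 -1.   3. ]
```

Call:
servo_tool([
  [0, 3, 3, 0, 0, 0],
  [0, 2, 3, 0, 0, 0],
  [0, 2, 2, 0, 0, 0],
])

```text
clock: 11.42
tcp_pos: [0.5541, 0.0391, 0.0539]
orientation: [-0.002, 0.742, 0.671, -0.002]
ft_force: [-0.7, -0.2, 1.9]
gripper_width: -0.0003
finger_force: 0.7
```

Call:
servo_tool([
  [0, 0, 1, 0, 0, 0],
  [0, 0, 1, 0, 0, 0],
])

```text
clock: 11.68
tcp_pos: [0.5546, 0.0393, 0.0527]
orientation: [-0.002, 0.742, 0.671, -0.001]
ft_force: [-2.1, 1.5, 12.4]
gripper_width: 0.0003
finger_force: 6.2
```

Call:
servo_tool([
  [0, 0, 1, 0, 0, 0],
  [0, 0, 0, 0, 0, 0],
])

```text
clock: 11.92
tcp_pos: [0.5546, 0.0393, 0.0526]
orientation: [-0.002, 0.742, 0.671, -0.001]
ft_force: [-3.3, 2.0, 14.3]
gripper_width: 0.0001
finger_force: 7.4
```

Call:
servo_tool([
  [0, 0, 2, 0, 0, 0],
  [0, 0, 0, 0, 0, 0],
])

```text
clock: 12.18
tcp_pos: [0.5548, 0.0394, 0.0519]
orientation: [-0.001, 0.742, 0.671, -0.0]
ft_force: [-7.4, 1.9, 30.4]
gripper_width: -0.0
finger_force: 14.6
```

Call:
servo_tool([
  [0, 0, -20, 0, 0, 0],
  [0, 0, -60, 0, 0, 0],
  [0, 0, -60, 0, 0, 0],
  [30, 0, 0, 0, 0, 0],
  [0, 0, 0, 0, 0, 0],
])

```text
clock: 12.8
tcp_pos: [0.5582, 0.07, 0.1897]
orientation: [-0.002, 0.741, 0.671, -0.001]
ft_force: [0.0, -0.9, -0.5]
gripper_width: -0.0002
finger_force: 0.0
```

```bash
python3 -c "
from h import *
im=viewer.camera('wrist'); cv2.imwrite('pics/w4.png',im[:,:,::-1])
delta(-130,60,200)"
```

```text
t 12.85 st [[ 8.6 45.1]] z 0.1889 shift [  15.4 -138.6  -10.3] turn [-0.006  0.     0.004] F [-1.2  0.6 -0.4]
```

View pics/w4.png

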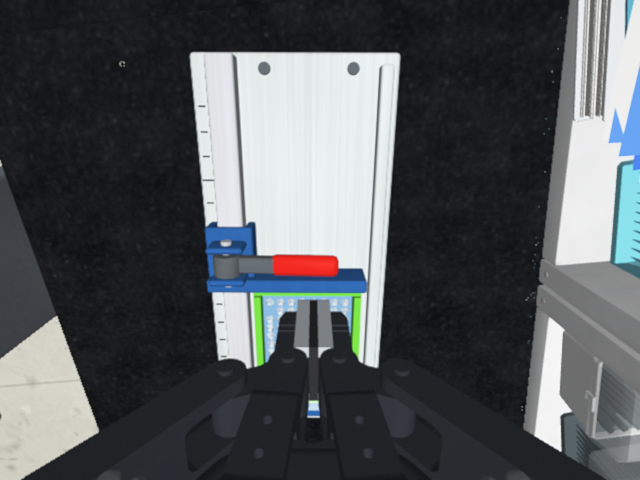

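The lever lies flat, pointing to station +x, with its grip from (275,265) to (337,265). The plate is flush against the rack. I move aside for one final check from the top.

Call:
servo_tool([
  [45, 0, -30, 0, 0, 0],
  [50, 0, -20, 0, 0, 0],
  [55, 0, 0, 0, 0, 0],
  [55, 0, 0, 0, 0, 0],
  [55, 0, 0, 0, 0, 0],
])

```text
clock: 13.48
tcp_pos: [0.5841, 0.3282, 0.2382]
orientation: [-0.002, 0.742, 0.671, -0.003]
ft_force: [0.7, -0.1, 0.8]
gripper_width: 0.0001
finger_force: 0.0
```

Call:
servo_tool([
  [0, 0, 0, 0, 0, 0],
  [0, 0, 0, 0, 0, 0],
])

```text
clock: 13.72
tcp_pos: [0.5838, 0.3268, 0.2379]
orientation: [-0.002, 0.742, 0.671, -0.003]
ft_force: [0.3, -0.8, -0.2]
gripper_width: -0.0001
finger_force: 0.0
```

```bash
python3 -c "
from h import *
im=viewer.camera('top'); cv2.imwrite('pics/t3.png',cv2.resize(im[200:300,230:380,::-1],None,fx=5.3,fy=5.3,interpolation=cv2.INTER_CUBIC))
delta(0,300,250)"
```

```text
t 13.78 st [[  8.3 303.5]] z 0.2384 shift [ -3.5  -8.4 -11.5] turn [-0.007  0.001  0.002] F [0.  0.6 0.7]
```

View pics/t3.png

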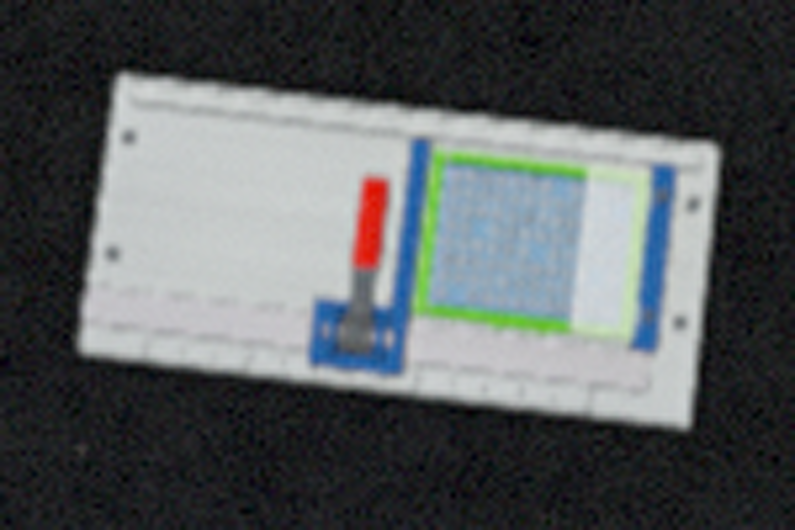

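The rack touches both the sliding stop (column 425) and the end stop (column 645), and the lever lies level.

```bash
python3 -c "
from plant import arm
print(arm.hand_in())"
```

```text
the job is handed in; nothing more can be done
None
```

The job is handed in at about 14 s: the rack sits against both stops, the red lever is level on the far side so the stop is clamped, and the arm stayed clear of the other items.

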